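# Sort the clamp bolts into their length gauges

## Robot

A 7-joint arm with a two-finger parallel gripper is mounted at the origin on the work surface. World frame = base frame: x ahead of the robot, y to its left, z up, the work surface at z = 0. Lengths are in m, angles in rad, forces in N, time in s.
With the tool pointing down it reaches from about 0.4 to 0.875 m from the base axis. Payload 19.3 kg.
Tool frame: the origin (TCP) lies midway between the tips of the shut fingers; the grasp point (between the pads) lies bot.tcp_to_grasp behind it (bot.tcp_to_grasp is the distance from the TCP to the grasp point, in m); z points along the fingers, y is the line along which they close (so a half turn about z gives the same grasp; the last joint's range is limited). The gripper opens to 85 mm and grips with 20 to 120 N. Pads are 22 mm wide; open, the fingers measure 114 mm over their backs; the gripper's body (76 mm by 85 mm) begins 54 mm behind the grasp point. The pads swing forward as they close: fully open they stand 13 mm farther back than shut.
Start: joints at [-1.22, 0.521, -0.036, 1.599, 0.021, 1.021, -0.113], TCP at [0.255, 0.57, 0.207] pointing down, gripper open.
Joint ranges: [-2.91, 2.91], [-0.3, 2.13], [-1.5, 1.42], [0.17, 2.43], [-1.26, 4.41], [0.16, 1.93], [-2.52, 2.52]. Speed limits (rad/s): [1.89, 1.89, 2.39, 2.39, 3.01, 3.01, 3.01].

## Interface

Orientations are given as [roll, pitch, yaw] about the fixed x, y, z axes, in that order (R = Rz(yaw) Ry(pitch) Rx(roll)).
In Python, from workcell import observe, imaging, bot gives the robot as it stands.
- The arm moves only by the tool send_rows, never from a script. Its argument "plan" is text: rows parted by semicolons, each of 7 numbers parted by spaces: the shift along the tool's x, y, z in m, then the turn, a rotation vector about the tool's x, y, z in degrees, then the finger opening in m, from 0 to 0.0854. In form: dx dy dz rx ry rz claw; .... A call has 1 to 10 rows; each row is the pose to reach, as a shift and turn from the pose commanded when the call began, along the tool's axes at that moment; what a row does not reach only later rows make up. A row lasts 1/12 s, in which the tool goes at most 41.7 mm and 7.16 degrees, less where a joint would pass 70% of its speed; a pose out of reach is approached as far as the arm can. A call with a gripper value outside its range is refused whole. The fingers move at their own pace and stop on an object; "grip_force" is the grip in N (left out, the last holds). Time passes only in rows, so rows that repeat a pose let the fingers close. It gives the time, the measured TCP pose, the force, the opening and the grip force at its end, in the units of the state.
- observe(): the state, without advancing time (a new reading comes with each control period).
- imaging.grab_frame(name): name is "side" or "top" or "wrist"; returns a dict with "color" (480x640x3 uint8, red, green, blue), "fx", "fy", "cx", "cy" (pixels), "eye" and "orientation" of the camera in the world; the wrist camera has in their place "tool_from_camera" (4x4, takes a point from camera to tool coordinates, whose origin is the TCP and whose axes are the flange's). Camera axes: x right, y down, z forward; pixel columns grow to the right and rows downward; lengths in m; the calibration is good to about 2 mm. A picture is of the moment at which its call begins: read the wrist's pose just before it. There is no depth.
- bot.job_done(): hands the job in; it is judged then, once.
The state is a dict: "clock": time; "qpos": joint angles; "qd": joint speeds; "joint_efforts": joint torques, N m; "position": TCP position; "tool_rot": TCP orientation; "force": force on the tool from outside, world axes, zero at the start; "moment": the same for the moment, N m; "grip_width": finger opening in m; "finger_force": force on a finger pad.
Only numpy, scipy, OpenCV 4.12 (cv2) and the standard library are available. Lean on these libraries where they do the work, as an engineer would, in place of code of your own. Each camera call takes 0.05 s, during which the arm holds its last target. There are 200 camera calls.

## Task

Sort the two dark steel clamp bolts (hexagonal head and nut) on the lab bench by length: lay each in the white gauge whose slot it matches, the short bolt in the short gauge and the long bolt in the long one, in either order. Each bolt must lie flat on the slot's floor between the two end jaws, along the slot and about in its middle, pointing either way. Lay them down gently, do not drop them.

Things in the scene. Friction and masses are not known exactly. Their poses are not given: they have to be found in the camera images.
- short_bolt: Short dark steel bolt, 70 mm long overall: hexagonal head at -x, equal nut near +x (each 18 mm across flats, 9 mm long), 5 mm stub beyond the nut; bare round shank between, 12 mm thick, 47 mm long: grip there. Starts lying on the bench on flats of head and nut, axis 9 mm up. Origin on the axis at mid-length; x along the bolt. About 0.1 kg.
- long_bolt: Long dark steel bolt, 110 mm long overall: hexagonal head at -x, equal nut near +x (each 18 mm across flats, 9 mm long), 5 mm stub beyond the nut; bare round shank between, 12 mm thick, 87 mm long: grip there. Starts lying on the bench on flats of head and nut, axis 9 mm up. Origin on the axis at mid-length; x along the bolt. About 0.1 kg.
- short_gauge: Short fixed white gauge, 114 x 70 mm: base plate 8 mm thick, a jaw across each end (12 mm thick, 18 mm high above the plate). The slot between the jaws is 90 mm long in x, open at both sides in y. Origin: centre of the underside, on the bench; z up. The slot's floor is 8 mm above it, the axis of a bolt lying there 17 mm.
- long_gauge: Long fixed white gauge, 154 x 70 mm: base plate 8 mm thick, a jaw across each end (12 mm thick, 18 mm high above the plate). The slot between the jaws is 130 mm long in x, open at both sides in y. Origin: centre of the underside, on the bench; z up. The slot's floor is 8 mm above it, the axis of a bolt lying there 17 mm.
Not all that is in view belongs to the job. Leave any green or orange look-alike of the short_bolt alone.

How it is judged:
At the end, for the whole second after the job is handed in: Short bolt in the short gauge, long bolt in the long gauge, each level (5 degrees) on the slot's floor between the jaws (height -5/+6 mm), along the slot within 17 degrees either way round, centred within 15 mm along and 22 mm across it, released and at rest (x of short_bolt in the frame of short_gauge between -0.015 and 0.015 m and y of short_bolt in the frame of short_gauge between -0.022 and 0.022 m and z of short_bolt in the frame of short_gauge between 0.012 and 0.023 m and angle between the x axis of short_bolt and the x axis of short_gauge, either way round below 0.3 rad and angle between short_bolt's own x axis and vertical between 1.47 and 1.67 rad and linear speed of each of short_bolt, long_bolt below 0.03 m/s and angular speed of each of short_bolt, long_bolt below 0.4 rad/s and x of long_bolt in the frame of long_gauge between -0.015 and 0.015 m and y of long_bolt in the frame of long_gauge between -0.022 and 0.022 m and z of long_bolt in the frame of long_gauge between 0.012 and 0.023 m and angle between the x axis of long_bolt and the x axis of long_gauge, either way round below 0.3 rad and angle between long_bolt's own x axis and vertical between 1.47 and 1.67 rad); the robot touches nothing.
It fails at once if the short bolt is dropped: loose from the gripper and moving faster than 0.9 m/s (a fall of about 40 mm) (linear speed of short_bolt above 0.9 m/s and contact force between the fingers and short_bolt below 0.05 N).
It fails at once if the long bolt is dropped: loose from the gripper and moving faster than 0.9 m/s (a fall of about 40 mm) (linear speed of long_bolt above 0.9 m/s and contact force between the fingers and long_bolt below 0.05 N).
It also fails if it takes over 54 s, if anything falls off the work surface, if the arm or the gripper's body presses on something with over 40 N, if the wrist force passes 120 N, or if a joint passes its speed limit or range.

## Working session

There is one attempt and no reset: what is moved stays moved. The work goes in short steps, Python scripts to look and compute and a tool call to move; the robot and the scene stay as the last step left them, time stands still between calls to the robot, and variables do not carry over. Pictures are saved under pics/ and viewed, at most 10 in all, crops included, and the job is handed in when it is done.

Besides the shell and the picture viewer there is one more tool, called as a command line: name --argument value ..., lists and objects as JSON in quotes. send_rows: Moves the arm, as the interface text tells. Its arguments: {"type":"object","properties":{"plan":{"type":"string"},"grip_force":{"type":"number"}},"required":["plan"]}

```bash
mkdir -p pics; python3 - <<'E'
from workcell import observe, imaging, bot
import cv2
s=observe();print(s['clock'],s['position'],s['tool_rot'],s['grip_width'],bot.tcp_to_grasp)
for n in('top','side'):
    f=imaging.grab_frame(n);cv2.imwrite(f'pics/{n}0.png',f['color'][:,:,::-1]);print(n,f['fx'],f['cx'],f['cy'],f['eye'],f['orientation'])
E
```

```text
0.0 [0.25516346 0.57015084 0.20692655] [-3.14046257e+00  4.37945842e-05  2.72083360e+00] 0.08559266293709976 0.0187
top 508.60727546777827 320.80746307802275 245.10836003669814 [ 0.37174537 -0.00102601  0.96069113] [-2.96686456e+00  2.01514838e-03 -1.56201734e+00]
side 523.6788993318921 326.0956011975643 232.89882092932058 [ 0.480168   -0.7584516   0.58203986] [-2.21016842  0.01665289 -0.11279332]
```

View pics/top0.png

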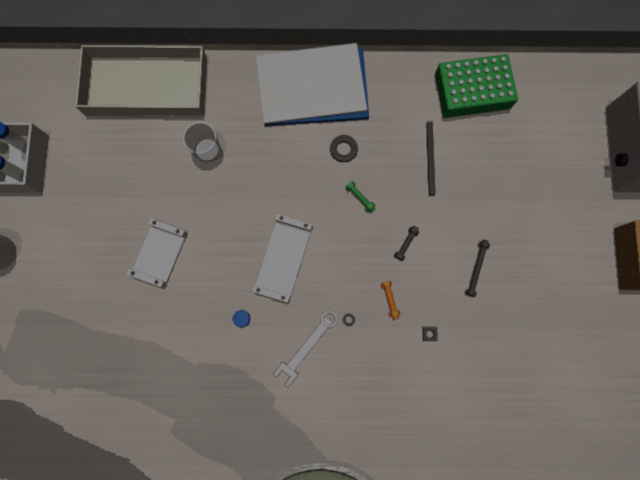

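View pics/side0.png

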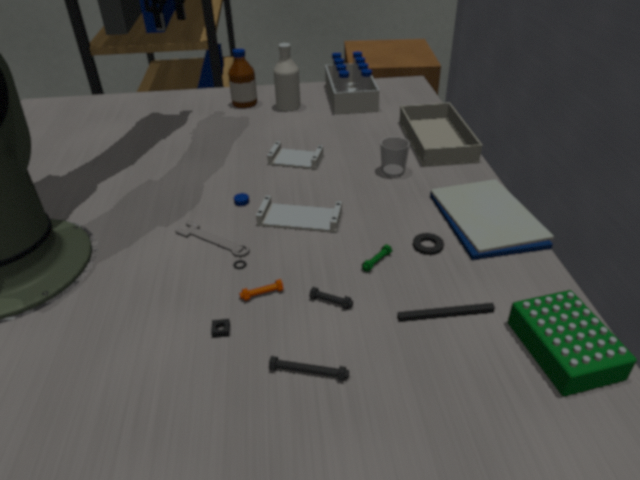

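The top view shows the short bolt at about (407,243) and the long bolt at (478,268). The short gauge is at (158,253) and the long gauge at (283,258). The green (361,196) and orange (391,300) bolts are decoys. The side view shows the same layout.

```bash
cat > h.py <<'E'
import numpy as np,cv2
from scipy.spatial.transform import Rotation as Ro
from workcell import observe, imaging, bot
def cast(f,uv,z):
    uv=np.atleast_2d(uv).astype(float)
    d=np.c_[(uv[:,0]-f['cx'])/f['fx'],(uv[:,1]-f['cy'])/f['fy'],np.ones(len(uv))]
    d=d@Ro.from_euler('xyz',f['orientation']).as_matrix().T
    e=np.array(f['eye']);return (e+d*((z-e[2])/d[:,2])[:,None])[:,:2]
def rect(mask,f,seed,z):
    n,l,st,c=cv2.connectedComponentsWithStats(mask.astype(np.uint8))
    ok=[i for i in range(1,n) if st[i,4]>60]
    i=min(ok,key=lambda i:np.hypot(*(c[i]-seed)))
    pts=np.argwhere(l==i)[:,::-1]
    P=cast(f,pts,z);r=cv2.minAreaRect((P*1000).astype(np.float32))
    b=cv2.boxPoints(r);e=[b[1]-b[0],b[2]-b[1]];L=max(e,key=np.linalg.norm)
    return np.array(r[0])/1000,sorted(r[1]),np.degrees(np.arctan2(L[1],L[0]))%180
def to(xy,z,axdeg):
    "shift/turn to put TCP at xy,z with tool x along axis"
    s=observe();R=Ro.from_euler('xyz',s['tool_rot']).as_matrix()
    yaw=np.degrees(np.arctan2(R[1,0],R[0,0]))
    d=R.T@(np.array([*xy,z])-s['position']);t=(axdeg-yaw+90)%180-90
    print('shift mm',(d*1000).round(1),'rz',round(-t,1),'yaw',round(yaw,1),'clk',s['clock'],'q7',s['qpos'][6].round(2))
E
python3 - <<'E'
from h import *
S={'top':dict(sb=(407,243),lb=(478,268),sg=(158,253),lg=(283,258)),'side':dict(sb=(330,298),lb=(309,369),sg=(295,157),lg=(300,215))}
for n in S:
    f=imaging.grab_frame(n);g=f['color'].astype(int);m=g.max(2)
    print(n,[ (k,g[v[1]-3:v[1]+3,v[0]-3:v[0]+3].mean((0,1)).round()) for k,v in S[n].items()], g[320,450])
    for k,v in S[n].items():
        if k[1]=='b':
            for th in (55,70): print(k,th,rect(m<th,f,v,.009))
        else:
            mask=(g.min(2)>135)&(m-g.min(2)<16)
            for z in(.008,.026): print(k,z,rect(mask,f,v,z))
E
```

```text
top [('sb', array([54., 52., 49.])), ('lb', array([49., 47., 45.])), ('sg', array([137., 137., 139.])), ('lg', array([138., 137., 140.]))] [125 117 111]
sb 55 (array([ 0.54523615, -0.16047119]), [18.130159378051758, 68.87703704833984], np.float32(149.7485))
sb 70 (array([ 0.54592383, -0.16053413]), [18.595205307006836, 71.10916137695312], np.float32(150.29774))
lb 55 (array([ 0.49934933, -0.29301602]), [19.2064151763916, 109.77520751953125], np.float32(161.97928))
lb 70 (array([ 0.49947867, -0.29264355]), [19.80757713317871, 112.16553497314453], np.float32(162.08377))
sg 0.008 (array([0.52133545, 0.31116772]), [66.00586700439453, 84.604248046875], np.float32(160.62248))
sg 0.026 (array([0.51850909, 0.30526917]), [64.75874328613281, 83.0057144165039], np.float32(160.62254))
lg 0.008 (array([0.50769836, 0.07629393]), [66.32291412353516, 135.1262969970703], np.float32(163.67763))
lg 0.026 (array([0.50512982, 0.07483305]), [65.06982421875, 132.57327270507812], np.float32(163.67761))
side [('sb', array([34., 35., 34.])), ('lb', array([33., 34., 33.])), ('sg', array([120., 125., 125.])), ('lg', array([121., 125., 125.]))] [105 102  99]
sb 55 (array([ 0.54458716, -0.16438029]), [27.494369506835938, 73.07674407958984], np.float32(149.72694))
sb 70 (array([ 0.54430206, -0.16415128]), [30.39780616760254, 75.40187072753906], np.float32(149.69234))
lb 55 (array([ 0.49804407, -0.29681665]), [25.156240463256836, 110.62033081054688], np.float32(162.34647))
lb 70 (array([ 0.49759161, -0.29685355]), [27.396446228027344, 112.5162582397461], np.float32(162.33398))Traceback (most recent call last):
  File "<stdin>", line 11, in <module>
  File "h.py", line 12, in rect
    i=min(ok,key=lambda i:np.hypot(*(c[i]-seed)))
ValueError: min() iterable argument is empty
```

```bash
python3 - <<'E'
from h import *
f=imaging.grab_frame('top');g=f['color'].astype(int);
for th in (7,10):
    mask=(g.min(2)>110)&(g.max(2)-g.min(2)<th)
    for k,v in dict(sg=(158,253),lg=(283,258)).items():
        for z in(.008,.02,.026): print(k,th,z,rect(mask,f,v,z))
c=cv2.resize(f['color'][200:310,110:330,::-1],None,fx=3.6,fy=3.6,interpolation=cv2.INTER_CUBIC);cv2.imwrite('pics/g.png',c)
E
```

```text
sg 7 0.008 (array([0.51668579, 0.31686224]), [76.02155303955078, 100.80706787109375], np.float32(160.5694))
sg 7 0.02 (array([0.51486011, 0.31285812]), [75.06398010253906, 99.53734588623047], np.float32(160.56934))
sg 7 0.026 (array([0.51394727, 0.31085611]), [74.58525848388672, 98.90243530273438], np.float32(160.5694))
lg 7 0.008 (array([0.5077923 , 0.07707912]), [70.81706237792969, 140.52740478515625], np.float32(162.58414))
lg 7 0.02 (array([0.50607874, 0.07609528]), [69.925048828125, 138.75729370117188], np.float32(162.58414))
lg 7 0.026 (array([0.50522174, 0.07560341]), [69.47904205322266, 137.872314453125], np.float32(162.58412))
sg 10 0.008 (array([0.51668579, 0.31686224]), [76.02155303955078, 100.80706787109375], np.float32(160.5694))
sg 10 0.02 (array([0.51486011, 0.31285812]), [75.06398010253906, 99.53734588623047], np.float32(160.56934))
sg 10 0.026 (array([0.51394727, 0.31085611]), [74.58525848388672, 98.90243530273438], np.float32(160.5694))
lg 10 0.008 (array([0.50769305, 0.0767621 ]), [72.54793548583984, 140.54026794433594], np.float32(162.57231))
lg 10 0.02 (array([0.50598062, 0.07578235]), [71.63417053222656, 138.7699432373047], np.float32(162.57237))
lg 10 0.026 (array([0.50512448, 0.07529239]), [71.17725372314453, 137.88490295410156], np.float32(162.57233))
```

View pics/g.png

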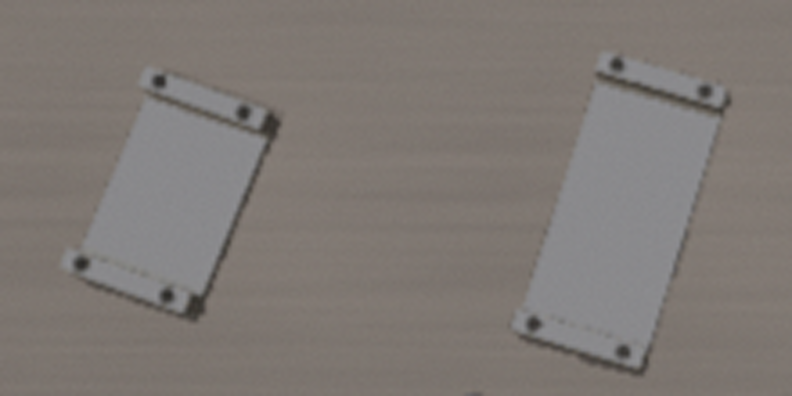

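The enlarged crop (3.6×, offset (110,200)) shows the tops of the jaws. The short gauge's outer corners are about (147,67), (268,112), (186,315) and (62,268). The long gauge's are about (602,52), (727,95), (640,368) and (514,328). The dark faces are the jaws' sides.

```bash
python3 - <<'E'
from h import *
f=imaging.grab_frame('top')
for k,q in dict(sg=[(147,67),(268,112),(186,315),(62,268)],lg=[(602,52),(727,95),(640,368),(514,328)]).items():
    P=cast(f,np.array(q)/3.6+[110,200],.026);d=(P[0]+P[1]-P[2]-P[3])/2
    print(k,P.mean(0),[np.linalg.norm(P[i]-P[i-1]).round(4) for i in range(4)],np.degrees(np.arctan2(d[1],d[0]))%180)
to((.5455,-.1615),.12,150)
to((.499,-.2935),.12,162)
E
```

```text
sg [0.51991157 0.30891641] [np.float64(0.1122), np.float64(0.0688), np.float64(0.1122), np.float64(0.0694)] 161.10290243053123
lg [0.51174445 0.07316883] [np.float64(0.1508), np.float64(0.0695), np.float64(0.1484), np.float64(0.0677)] 163.68470848960854
shift mm [-563.9 -549.4   87.5] rz 5.9 yaw 155.9 clk 0.3 q7 -0.11
shift mm [-575.4 -688.9   87.6] rz -6.1 yaw 155.9 clk 0.3 q7 -0.11
```

send_rows --plan "-0.028 -0.027 0 0 0 1 0.05;-0.056 -0.054 0 0 0 2 0.05;-0.084 -0.081 0 0 0 3 0.05;-0.112 -0.108 0 0 0 4 0.05;-0.140 -0.135 0 0 0 5 0.05;-0.168 -0.162 0 0 0 6 0.05;-0.196 -0.189 0 0 0 6 0.05;-0.224 -0.216 0 0 0 6 0.05;-0.252 -0.243 0 0 0 6 0.05;-0.280 -0.270 0 0 0 6 0.05" --grip_force 60

```text
clock: 1.13
position: [0.4009, 0.2079, 0.2077]
tool_rot: [3.141, 0.0, 2.616]
force: [1.4, 1.8, 0.6]
grip_width: 0.0504
finger_force: 0.0
```

send_rows --plan "-0.028 -0.027 0 0 0 0 0.05;-0.056 -0.054 0 0 0 0 0.05;-0.084 -0.081 0 0 0 0 0.05;-0.112 -0.108 0 0 0 0 0.05;-0.140 -0.135 0 0 0 0 0.05;-0.168 -0.162 0 0 0 0 0.05;-0.196 -0.189 0 0 0 0 0.05;-0.224 -0.216 0 0 0 0 0.05;-0.252 -0.243 0 0 0 0 0.05;-0.275 -0.265 0.02 0 0 0 0.05"

```text
clock: 1.97
position: [0.5074, -0.161, 0.19]
tool_rot: [3.14, 0.005, 2.615]
force: [1.5, 0.3, 0.3]
grip_width: 0.0501
finger_force: 0.0
```

```bash
python3 - <<'E'
from h import *
to((.5455,-.1615),.09,150)
s=observe();print(s['position'],s['grip_width'])
E
```

```text
shift mm [-32.7  18.6 100.2] rz -0.2 yaw 149.8 clk 1.9667 q7 1.37
[ 0.50740427 -0.16100415  0.19001699] 0.05008935298613625
```

send_rows --plan "-0.011 0.006 0.033 0 0 0 0.05;-0.022 0.013 0.066 0 0 0 0.05;-0.033 0.0185 0.09 0 0 0 0.05;-0.033 0.0185 0.1 0 0 0 0.05;-0.033 0.0185 0.1 0 0 0 0.05"

```text
clock: 2.38
position: [0.542, -0.1578, 0.0853]
tool_rot: [-3.14, -0.004, 2.616]
force: [-1.3, 0.6, 0.1]
grip_width: 0.0502
finger_force: 0.0
```

```bash
cat >> h.py <<'E'
def wrist():
    s=observe();f=imaging.grab_frame('wrist');T=np.array(f['tool_from_camera'])
    R=Ro.from_euler('xyz',s['tool_rot']);f['eye']=R.apply(T[:3,3])+s['position']
    f['orientation']=(R*Ro.from_matrix(T[:3,:3])).as_euler('xyz');return f
E
python3 - <<'E'
from h import *
f=wrist();cv2.imwrite('pics/w1.png',f['color'][:,:,::-1])
to((.5455,-.1615),.004,150)
E
```

```text
shift mm [-4.5 -1.3 83.1] rz -0.1 yaw 149.9 clk 2.4333 q7 1.4
```

View pics/w1.png

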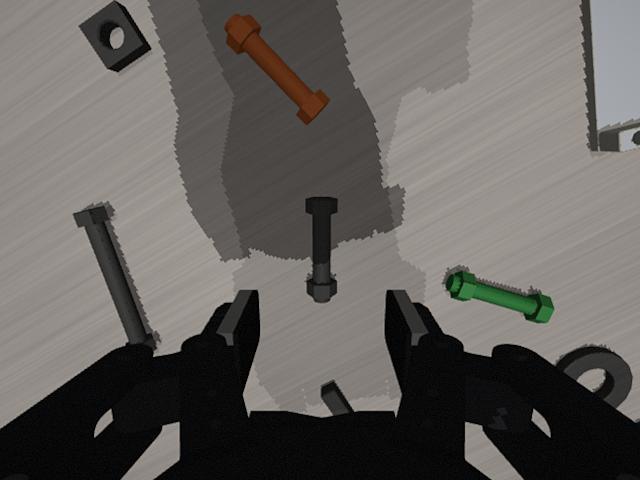

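The wrist view shows the short bolt upright between the fingers, running from about (321,198) to (321,301) and centred across the jaw opening.

```bash
python3 - <<'E'
from h import *
f=wrist();P=cast(f,[(321,198),(321,300)],.009);print(P,P.mean(0),np.linalg.norm(P[0]-P[1]))
to(P.mean(0),.004,150)
E
```

```text
[[ 0.51602607 -0.14492775]
 [ 0.57727297 -0.18049787]] [ 0.54664952 -0.16271281] 0.07082666680071628
shift mm [-5.3 -1.9 84.3] rz -0.1 yaw 149.9 clk 2.4833 q7 1.4
```

send_rows --plan "-0.003 -0.001 0.03 0 0 0 0.05;-0.003 -0.001 0.055 0 0 0 0.05;-0.003 -0.001 0.07 0 0 0 0.05;-0.003 -0.001 0.07 0 0 0 0.05;-0.003 -0.001 0.07 0 0 0 0.05;-0.003 -0.001 0.07 0 0 0 0.05"

```text
clock: 2.98
position: [0.5464, -0.1608, 0.0196]
tool_rot: [3.141, 0.002, 2.616]
force: [0.3, 0.5, 1.3]
grip_width: 0.05
finger_force: 0.0
```

```bash
python3 - <<'E'
from h import *
to((.546,-.162),.004,150)
E
```

```text
shift mm [-0.2 -1.2 15.6] rz -0.1 yaw 149.9 clk 2.9833 q7 1.43
```

send_rows --plan "0 -0.001 0.01 0 0 0 0.03;0 -0.001 0.0155 0 0 0 0.02;0 -0.001 0.0155 0 0 0 0.003;0 -0.001 0.0155 0 0 0 0.003;0 -0.001 0.0155 0 0 0 0.003;0 -0.001 0.0155 0 0 0 0.003;0 -0.001 0.0155 0 0 0 0.003;0 -0.001 0.0155 0 0 0 0.003"

```text
clock: 3.65
position: [0.5451, -0.1614, 0.0022]
tool_rot: [3.142, 0.0, 2.616]
force: [-0.1, -0.3, -0.2]
grip_width: 0.0029
finger_force: 0.0
```

```bash
python3 - <<'E'
from h import *
s=observe();print(s['position'],s['grip_width'],s['finger_force'])
a=imaging.grab_frame('wrist')['color'][150:480,120:520];b=imaging.grab_frame('side')['color'][200:400,220:460]
b=cv2.resize(b,(396,330));cv2.imwrite('pics/c2.png',np.hstack([a,b])[:,:,::-1])
E
```

```text
[ 0.54506207 -0.16138097  0.00215999] 0.002920502200587418 0.0
```

View pics/c2.png

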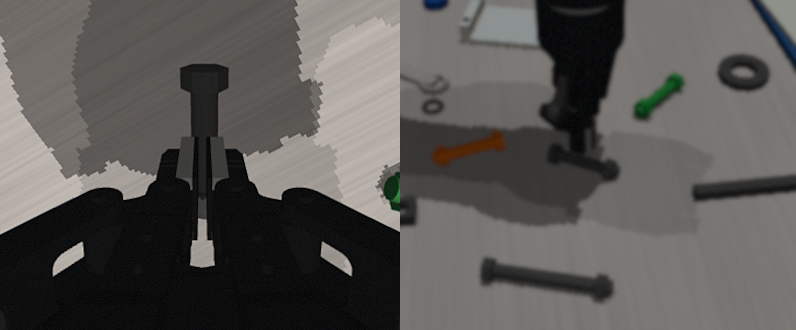

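The picture shows the fingers shut with no grip. The bolt's head is at about (324,215) in the full wrist frame, and the shank emerges from behind the fingers at about (324,285).

```bash
python3 - <<'E'
from h import *
f=wrist();T=np.array(f['tool_from_camera']);print(T.round(3),f['fx'])
P=cast(f,[(324,215),(324,246),(324,285),(324,150+215)],.009);print(P)
f2=imaging.grab_frame('side');print(cast(f2,[(220+555*.606-242,200+150*.606),(220+215*.606,200+168*.606)],.009))
# tip of fingers pixel seen in wrist: project TCP and points behind
K=np.array([[f['fx'],0,f['cx']],[0,f['fy'],f['cy']],[0,0,1]])
for z in(0,-.005,-.01,-.0187,-.03):
  for x in(-.011,0,.011):
    p=np.linalg.inv(T)@[x,0,z,1];u=K@p[:3];print(z,x,(u[:2]/u[2]).round())
E
```

```text
[[ 0.    -0.965 -0.264  0.067]
 [ 1.     0.    -0.    -0.001]
 [ 0.001 -0.264  0.965 -0.166]
 [ 0.     0.     0.     1.   ]] 382.03334450228346
[[ 0.51446524 -0.14395783]
 [ 0.52629046 -0.15079078]
 [ 0.54193745 -0.15983205]
 [ 0.57703595 -0.18011295]]
[[ 0.52133545 -0.14324316]
 [ 0.57453753 -0.17521187]]
0 -0.011 [324. 308.]
0 0 [324. 286.]
0 0.011 [324. 264.]
-0.005 -0.011 [324. 313.]
-0.005 0 [324. 291.]
-0.005 0.011 [324. 268.]
-0.01 -0.011 [324. 318.]
-0.01 0 [324. 295.]
-0.01 0.011 [325. 271.]
-0.0187 -0.011 [325. 327.]
-0.0187 0 [325. 303.]
-0.0187 0.011 [325. 279.]
-0.03 -0.011 [325. 341.]
-0.03 0 [325. 315.]
-0.03 0.011 [325. 289.]
```

The bolt hasn't moved. The fingers shut above it, so the real tips sit well behind the nominal TCP. I'll open, then lower in small force-checked steps until the grasp point is at axis height (TCP z about -0.01).

send_rows --plan "0 0 0 0 0 0 0.035;0 0 0 0 0 0 0.035;0 0 0 0 0 0 0.035;0 0 0 0 0 0 0.035;0 0 0.002 0 0 0 0.035;0 0 0.004 0 0 0 0.035;0 0 0.006 0 0 0 0.035;0 0 0.006 0 0 0 0.035"

```text
clock: 4.52
position: [0.5447, -0.1613, -0.0045]
tool_rot: [-3.141, -0.001, 2.616]
force: [-0.2, 0.3, -0.2]
grip_width: 0.035
finger_force: 0.0
```

send_rows --plan "0 0 0.002 0 0 0 0.035;0 0 0.004 0 0 0 0.035;0 0 0.005 0 0 0 0.035;0 0 0.006 0 0 0 0.035;0 0 0.006 0 0 0 0.035"

```text
clock: 4.93
position: [0.5448, -0.1613, -0.0102]
tool_rot: [-3.141, -0.0, 2.616]
force: [-0.4, -0.2, -0.3]
grip_width: 0.0351
finger_force: 0.0
```

```bash
python3 - <<'E'
from h import *
to((.546,-.162),-.010,150)
f=wrist();cv2.imwrite('pics/w3.png',f['color'][150:450,170:480,::-1])
E
```

```text
shift mm [-1.3  0.  -0.2] rz -0.1 yaw 149.9 clk 4.9333 q7 1.44
```

View pics/w3.png

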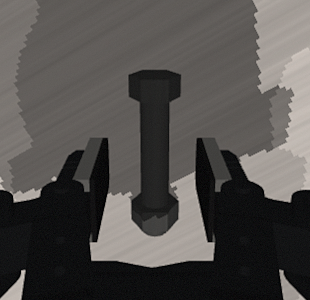

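The wrist view shows the bolt centred between the pads, with no contact at TCP z -0.010. Now close.

send_rows --plan "-0.001 0 0 0 0 0 0.022;-0.001 0 0 0 0 0 0.022;-0.001 0 0 0 0 0 0.003;-0.001 0 0 0 0 0 0.003;-0.001 0 0 0 0 0 0.003;-0.001 0 0 0 0 0 0.003"

```text
clock: 5.48
position: [0.5465, -0.1614, -0.0093]
tool_rot: [3.141, 0.001, 2.616]
force: [-0.2, 3.6, 12.2]
grip_width: 0.003
finger_force: 8.4
```

The shut fingertips are resting on top of the bolt (12 N), so they sit about 24 mm behind the nominal TCP. I'll open, go about 11 mm lower, and watch the force.

send_rows --plan "0 0 -0.003 0 0 0 0.035;0 0 -0.003 0 0 0 0.035;0 0 -0.003 0 0 0 0.035;0 0 0 0 0 0 0.035;0 0 0.002 0 0 0 0.035;0 0 0.004 0 0 0 0.035;0 0 0.006 0 0 0 0.035;0 0 0.006 0 0 0 0.035"

```text
clock: 6.15
position: [0.5455, -0.1618, -0.0166]
tool_rot: [-3.141, -0.001, 2.616]
force: [0.5, -0.5, -0.2]
grip_width: 0.0354
finger_force: 0.0
```

send_rows --plan "0 0 0.002 0 0 0 0.035;0 0 0.004 0 0 0 0.03;0 0 0.004 0 0 0 0.025;0 0 0.004 0 0 0 0.022;0 0 0.004 0 0 0 0.022"

```text
clock: 6.57
position: [0.5459, -0.1619, -0.02]
tool_rot: [-3.142, 0.0, 2.616]
force: [0.1, 0.2, 0.8]
grip_width: 0.0221
finger_force: 0.0
```

send_rows --plan "0 0 0 0 0 0 0.01;0 0 0 0 0 0 0.003;0 0 0 0 0 0 0.003;0 0 0 0 0 0 0.003;0 0 0 0 0 0 0.003"

```text
clock: 6.98
position: [0.5459, -0.1619, -0.0198]
tool_rot: [3.142, 0.0, 2.616]
force: [-1.3, 0.9, 6.0]
grip_width: 0.0093
finger_force: 58.7
```

Gripped, but at 9.3 mm opening on a 12 mm shank, which puts the tips above the axis. I'll reopen a little and go a few mm lower.

send_rows --plan "0 0 0 0 0 0 0.024;0 0 0 0 0 0 0.024;0 0 0.002 0 0 0 0.024;0 0 0.004 0 0 0 0.024;0 0 0.004 0 0 0 0.024;0 0 0.004 0 0 0 0.024"

```text
clock: 7.48
position: [0.5459, -0.1619, -0.0238]
tool_rot: [3.141, 0.0, 2.616]
force: [-1.7, 1.1, 10.8]
grip_width: 0.0238
finger_force: 5.4
```

send_rows --plan "0 0 0 0 0 0 0.014;0 0 0 0 0 0 0.014;0 0 0 0 0 0 0.003;0 0 0 0 0 0 0.003;0 0 0 0 0 0 0.003;0 0 0 0 0 0 0.003"

```text
clock: 7.98
position: [0.5465, -0.1621, -0.0233]
tool_rot: [3.141, 0.001, 2.616]
force: [-1.5, 0.2, 17.4]
grip_width: 0.0095
finger_force: 61.5
```

The fingertips now touch the bench at TCP z -0.0235. The bolt's axis is 32 mm above the nominal TCP and it is gripped at 61 N. Lift it.

send_rows --plan "0 0 -0.004 0 0 0 0.003;0 0 -0.02 0 0 0 0.003;0 0 -0.05 0 0 0 0.003;0 0 -0.09 0 0 0 0.003;0 0 -0.12 0 0 0 0.003;0 0 -0.12 0 0 0 0.003;0 0 -0.12 0 0 0 0.003"

```text
clock: 8.57
position: [0.5467, -0.1619, 0.0974]
tool_rot: [3.141, 0.003, 2.616]
force: [-0.2, 0.5, -0.6]
grip_width: 0.0097
finger_force: 58.6
```

```bash
python3 - <<'E'
from h import *
f=wrist();cv2.imwrite('pics/w4.png',f['color'][150:450,170:480,::-1])
to((.520,.309),.1,161.1)
E
```

```text
shift mm [258.4 394.3  -3.9] rz -11.2 yaw 149.9 clk 8.6167 q7 1.4
```

View pics/w4.png

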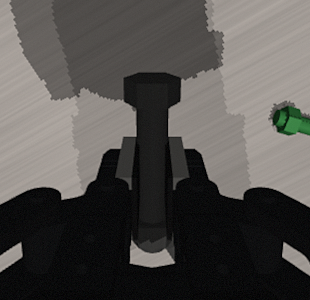

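The bolt is held level between the pads with its head toward the camera. Carry it to the short gauge.

send_rows --plan "0.022 0.033 0 0 0 -1 0.003;0.043 0.066 0 0 0 -2 0.003;0.065 0.099 0 0 0 -4 0.003;0.086 0.131 0 0 0 -5 0.003;0.108 0.164 0 0 0 -6 0.003;0.129 0.197 0 0 0 -8 0.003;0.151 0.230 0 0 0 -9 0.003;0.172 0.263 0 0 0 -10 0.003;0.194 0.296 0 0 0 -11 0.003;0.215 0.328 0 0 0 -11 0.003"

```text
clock: 9.45
position: [0.5231, 0.2315, 0.0945]
tool_rot: [-3.14, -0.002, 2.81]
force: [0.4, -0.6, -0.9]
grip_width: 0.0095
finger_force: 58.7
```

```bash
python3 - <<'E'
from h import *
to((.520,.309),.05,161.1)
E
```

```text
shift mm [28.1 72.3 44.4] rz -0.1 yaw 161.0 clk 9.45 q7 0.87
```

send_rows --plan "0.012 0.03 0.01 0 0 0 0.003;0.024 0.06 0.02 0 0 0 0.003;0.028 0.072 0.04 0 0 0 0.003;0.028 0.072 0.045 0 0 0 0.003;0.028 0.072 0.045 0 0 0 0.003;0.028 0.072 0.045 0 0 0 0.003"

```text
clock: 9.95
position: [0.5213, 0.3054, 0.0501]
tool_rot: [-3.139, -0.001, 2.807]
force: [0.8, -0.5, -0.9]
grip_width: 0.0093
finger_force: 58.7
```

```bash
python3 - <<'E'
from h import *
to((.520,.309),-.013,161.1)
f=wrist();cv2.imwrite('pics/w5.png',f['color'][:,:,::-1])
E
```

```text
shift mm [ 2.4  3.1 63.1] rz -0.3 yaw 160.8 clk 9.95 q7 0.77
```

View pics/w5.png

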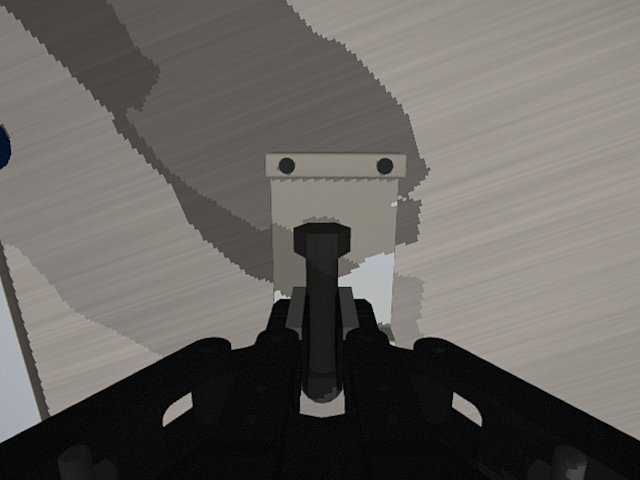

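The view shows the near jaw's top with corners at (265,153) and (406,153), its inner edge at row 178, and the slot aligned with the bolt.

```bash
python3 - <<'E'
from h import *
f=wrist();P=cast(f,[(265,153),(406,153),(405,178),(266,178)],.026)
print([np.linalg.norm(P[i]-P[i-1]).round(4) for i in range(4)])
m=(P[0]+P[1])/2;n=P[1]-P[0];n/=np.linalg.norm(n)
for s in(1,-1):
  c=m+s*.057*np.array([-n[1],n[0]]);print(c)
print(np.degrees(np.arctan2(n[1],n[0]))+90)
E
```

```text
[np.float64(0.0121), np.float64(0.0687), np.float64(0.0121), np.float64(0.0689)]
[0.41324694 0.34898711]
[0.52091526 0.31152334]
160.81438037148442
```

send_rows --plan "0.001 0.002 0.015 0 0 0 0.003;0.001 0.002 0.03 0 0 0 0.003;0.001 0.002 0.043 0 0 0 0.003;0.001 0.002 0.052 0 0 0 0.003;0.001 0.002 0.055 0 0 0 0.003;0.001 0.002 0.055 0 0 0 0.003;0.001 0.002 0.055 0 0 0 0.003"

```text
clock: 10.63
position: [0.5215, 0.309, -0.0036]
tool_rot: [3.141, 0.0, 2.808]
force: [0.8, 0.1, -1.4]
grip_width: 0.0094
finger_force: 58.7
```

```bash
python3 - <<'E'
from h import *
to((.5205,.310),-.015,161)
E
```

```text
shift mm [ 1.3  0.6 11.4] rz -0.1 yaw 160.9 clk 10.6333 q7 0.78
```

send_rows --plan "0.001 0 0.004 0 0 0 0.003;0.001 0 0.007 0 0 0 0.003;0.001 0 0.009 0 0 0 0.003;0.001 0 0.01 0 0 0 0.003;0.001 0 0.011 0 0 0 0.003;0.001 0 0.0115 0 0 0 0.003;0.001 0 0.0115 0 0 0 0.003"

```text
clock: 11.22
position: [0.5203, 0.3095, -0.0152]
tool_rot: [3.142, -0.0, 2.808]
force: [-1.3, -1.2, 4.4]
grip_width: 0.0093
finger_force: 61.3
```

send_rows --plan "0 0 0 0 0 0 0.014;0 0 0 0 0 0 0.02;0 0 0 0 0 0 0.03;0 0 0 0 0 0 0.03;0 0 -0.01 0 0 0 0.03;0 0 -0.03 0 0 0 0.03;0 0 -0.06 0 0 0 0.03;0 0 -0.1 0 0 0 0.03;0 0 -0.12 0 0 0 0.03"

```text
clock: 11.97
position: [0.5214, 0.3099, 0.109]
tool_rot: [3.139, 0.002, 2.808]
force: [1.2, -0.1, 0.8]
grip_width: 0.03
finger_force: 0.0
```

```bash
python3 - <<'E'
from h import *
to((.499,-.294),.09,162)
f=wrist();cv2.imwrite('pics/w6.png',f['color'][:,:,::-1])
E
```

```text
shift mm [-176.8 -577.9   17.7] rz -1.1 yaw 160.9 clk 11.9667 q7 0.75
```

View pics/w6.png

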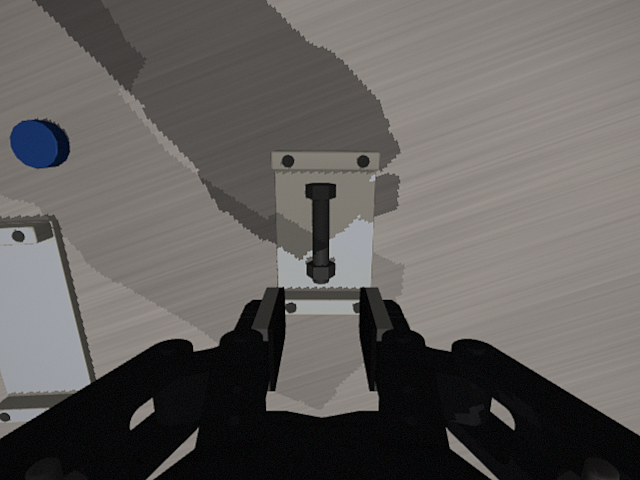

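The short bolt lies centred in its slot: ends at rows 183–283, jaws at 170 and 290. On to the long bolt.

send_rows --plan "-0.011 -0.036 0 0 0 0 0.04;-0.022 -0.072 0 0 0 0 0.04;-0.033 -0.108 0 0 0 0 0.04;-0.044 -0.144 0 0 0 0 0.04;-0.055 -0.18 0 0 0 0 0.04;-0.066 -0.216 0 0 0 -1 0.04;-0.077 -0.252 0 0 0 -1 0.04;-0.088 -0.288 0 0 0 -1 0.04;-0.099 -0.324 0 0 0 -1 0.04;-0.11 -0.36 0 0 0 -1 0.04"

```text
clock: 12.85
position: [0.506, -0.0685, 0.1052]
tool_rot: [3.141, 0.001, 2.826]
force: [0.9, -0.3, 0.3]
grip_width: 0.0405
finger_force: 0.0
```

send_rows --plan "-0.011 -0.036 0 0 0 0 0.04;-0.022 -0.072 0 0 0 0 0.04;-0.033 -0.108 0 0 0 0 0.04;-0.044 -0.144 0 0 0 0 0.04;-0.055 -0.18 0.005 0 0 0 0.04;-0.064 -0.205 0.01 0 0 0 0.04;-0.067 -0.217 0.015 0 0 0 0.04;-0.067 -0.217 0.015 0 0 0 0.04;-0.067 -0.217 0.015 0 0 0 0.04"

```text
clock: 13.6
position: [0.5023, -0.2934, 0.0895]
tool_rot: [3.141, -0.001, 2.825]
force: [0.8, 0.8, 0.1]
grip_width: 0.0402
finger_force: 0.0
```

```bash
python3 - <<'E'
from h import *
s=observe();print(s['position'])
to((.499,-.294),.03,162)
f=wrist();cv2.imwrite('pics/w7.png',f['color'][:,:,::-1])
E
```

```text
[ 0.50226095 -0.29343238  0.08946874]
shift mm [ 2.9 -1.6 59.5] rz -0.2 yaw 161.8 clk 13.6 q7 1.82
```

View pics/w7.png

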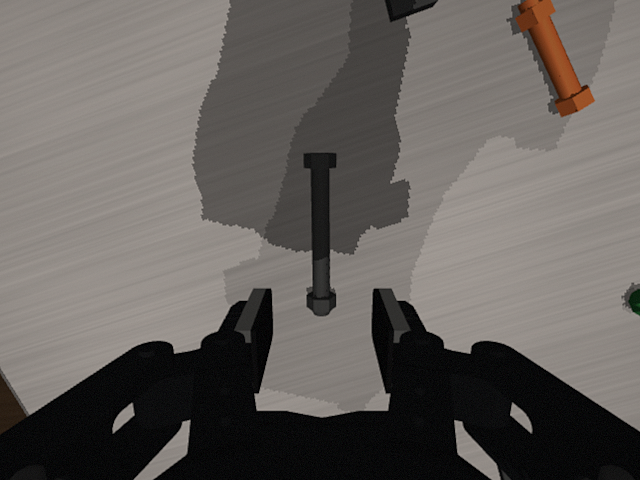

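The wrist view shows the long bolt from (320,153) to (321,315), upright and centred between the fingers at columns 272 and 374. That was my last picture, so the rest goes by numbers.

```bash
python3 - <<'E'
from h import *
f=wrist();P=cast(f,[(320,153),(321,315)],.009);print(P,P.mean(0),np.linalg.norm(P[0]-P[1]))
to(P.mean(0),-.0225,162)
E
```

```text
[[ 0.44708585 -0.27682215]
 [ 0.55327894 -0.31086924]] [ 0.50018239 -0.2938457 ] 0.11151760938537182
shift mm [  2.2  -2.5 112.3] rz -0.0 yaw 162.0 clk 13.7 q7 1.82
```

send_rows --plan "0.002 -0.001 0.03 0 0 0 0.035;0.002 -0.001 0.055 0 0 0 0.035;0.002 -0.001 0.075 0 0 0 0.035;0.002 -0.001 0.09 0 0 0 0.035;0.002 -0.001 0.097 0 0 0 0.035;0.002 -0.001 0.1 0 0 0 0.035;0.002 -0.001 0.1 0 0 0 0.035"

```text
clock: 14.28
position: [0.5007, -0.2934, -0.0103]
tool_rot: [3.141, -0.0, 2.826]
force: [-0.3, -0.2, -0.6]
grip_width: 0.0349
finger_force: 0.0
```

```bash
python3 - <<'E'
from h import *
to((.4997,-.2937),-.0225,162);print(observe()['force'])
E
```

```text
shift mm [ 0.8 -0.6 12.2] rz -0.1 yaw 161.9 clk 14.2833 q7 1.85
[-0.33868619 -0.21800594 -0.5676183 ]
```

send_rows --plan "0.001 -0.0005 0.005 0 0 0 0.03;0.001 -0.0005 0.009 0 0 0 0.024;0.001 -0.0005 0.011 0 0 0 0.02;0.001 -0.0005 0.012 0 0 0 0.014;0.001 -0.0005 0.012 0 0 0 0.003;0.001 -0.0005 0.012 0 0 0 0.003;0.001 -0.0005 0.012 0 0 0 0.003;0.001 -0.0005 0.012 0 0 0 0.003"

```text
clock: 14.95
position: [0.4993, -0.2943, -0.0224]
tool_rot: [-3.142, 0.0, 2.825]
force: [-0.7, -0.3, -1.4]
grip_width: 0.0093
finger_force: 58.5
```

send_rows --plan "0 0 -0.004 0 0 0 0.003;0 0 -0.02 0 0 0 0.003;0 0 -0.05 0 0 0 0.003;0 0 -0.09 0 0 0 0.003;0 0 -0.1 0 0 0 0.003;0 0 -0.1 0 0 0 0.003"

```text
clock: 15.45
position: [0.5009, -0.2952, 0.0809]
tool_rot: [-3.141, 0.005, 2.825]
force: [0.4, 0.6, -2.3]
grip_width: 0.0094
finger_force: 58.6
```

```bash
python3 - <<'E'
from h import *
to((.511,.0735),.06,163.5)
# short gauge/long gauge seen from top now; recheck short bolt
f=imaging.grab_frame('top');g=f['color'].astype(int)
print(rect(g.max(2)<70,f,(158,253),.017))
E
```

```text
shift mm [105.2 353.6  20.1] rz -1.6 yaw 161.9 clk 15.45 q7 1.83
(array([0.52029413, 0.30816263]), [18.802892684936523, 67.32183074951172], np.float32(160.95357))
```

The top camera puts the short bolt at (0.520, 0.308) at 161°, which matches its gauge. Carry the long bolt over.

send_rows --plan "0.011 0.037 0 0 0 0 0.003;0.022 0.074 0 0 0 -1 0.003;0.033 0.111 0 0 0 -2 0.003;0.044 0.148 0 0 0 -2 0.003;0.055 0.185 0 0 0 -2 0.003;0.066 0.222 0 0 0 -2 0.003;0.077 0.259 0 0 0 -2 0.003;0.088 0.296 0 0 0 -2 0.003;0.098 0.328 0 0 0 -2 0.003;0.103 0.345 0 0 0 -2 0.003"

```text
clock: 16.33
position: [0.5074, 0.0701, 0.0761]
tool_rot: [3.141, -0.002, 2.864]
force: [0.9, 0.3, -1.8]
grip_width: 0.0098
finger_force: 58.8
```

send_rows --plan "0 0 0 0 0 0 0.003;0 0 0 0 0 0 0.003;0 0 0.01 0 0 0 0.003;0 0 0.02 0 0 0 0.003;0 0 0.02 0 0 0 0.003;0 0 0.02 0 0 0 0.003"

```text
clock: 16.83
position: [0.508, 0.0646, 0.0565]
tool_rot: [-3.14, -0.002, 2.859]
force: [-0.3, -0.7, -1.5]
grip_width: 0.0094
finger_force: 58.8
```

```bash
python3 - <<'E'
from h import *
to((.511,.0735),-.0144,163.5)
f=wrist();g=f['color'].astype(int)
# near jaw: print profile along image column and row to find jaw edges
for c in (280,300,345,360): print(c,[(r,g[r,c].tolist()) for r in range(60,250,6)] if c==280 else '')
mask=(g.max(2)-g.min(2)<9)&(g.min(2)>110)
n,l,st,ce=cv2.connectedComponentsWithStats(mask.astype(np.uint8))
print([(st[i].tolist()) for i in range(1,n) if st[i,4]>400])
E
```

```text
shift mm [-0.5  9.5 70.8] rz 0.3 yaw 163.8 clk 16.8333 q7 1.23
280 [(60, [77, 74, 71]), (66, [76, 73, 70]), (72, [76, 74, 70]), (78, [75, 71, 70]), (84, [80, 77, 75]), (90, [76, 75, 70]), (96, [77, 74, 72]), (102, [79, 76, 74]), (108, [76, 72, 70]), (114, [76, 73, 71]), (120, [77, 74, 71]), (126, [112, 109, 101]), (132, [110, 107, 100]), (138, [110, 107, 99]), (144, [93, 90, 84]), (150, [92, 90, 83]), (156, [91, 89, 84]), (162, [82, 80, 76]), (168, [77, 74, 71]), (174, [70, 67, 64]), (180, [72, 68, 67]), (186, [67, 64, 62]), (192, [75, 73, 70]), (198, [75, 73, 71]), (204, [78, 75, 72]), (210, [81, 78, 75]), (216, [81, 77, 75]), (222, [80, 76, 73]), (228, [81, 78, 75]), (234, [80, 76, 75]), (240, [79, 75, 73]), (246, [79, 77, 72])]
300 
345 
360 
[[338, 246, 64, 100, 2678]]
```

```bash
python3 - <<'E'
from h import *
f=wrist();g=f['color'].astype(float).mean(2)
print('col',[(r,int(g[r,300])) for r in range(116,150,2)])
print('row132',[(c,int(g[128:136,c].mean())) for c in range(200,480,6)])
E
```

```text
col [(116, 73), (118, 75), (120, 85), (122, 105), (124, 97), (126, 19), (128, 27), (130, 30), (132, 28), (134, 28), (136, 30), (138, 24), (140, 87), (142, 103), (144, 80), (146, 108), (148, 105)]
row132 [(200, 73), (206, 73), (212, 74), (218, 73), (224, 73), (230, 73), (236, 74), (242, 74), (248, 73), (254, 74), (260, 75), (266, 75), (272, 74), (278, 105), (284, 105), (290, 30), (296, 30), (302, 27), (308, 105), (314, 105), (320, 105), (326, 123), (332, 105), (338, 105), (344, 105), (350, 105), (356, 105), (362, 104), (368, 105), (374, 109), (380, 135), (386, 76), (392, 41), (398, 38), (404, 136), (410, 136), (416, 151), (422, 152), (428, 153), (434, 154), (440, 153), (446, 153), (452, 154), (458, 154), (464, 155), (470, 154), (476, 154)]
```

```bash
python3 - <<'E'
from h import *
f=wrist();P=cast(f,[(275.5,120.5),(413.5,120.5),(413,143.5),(275.5,143.5)],.026)
print([np.linalg.norm(P[i]-P[i-1]).round(4) for i in range(4)])
m=(P[0]+P[1])/2;n=P[1]-P[0];n/=np.linalg.norm(n)
c=m-.077*np.array([-n[1],n[0]]);print(c);s=observe();print(s['position']);to(c,-.0144,163.7)
E
```

```text
[np.float64(0.011), np.float64(0.068), np.float64(0.011), np.float64(0.0688)]
[0.51303537 0.07413895]
[0.50873025 0.06523972 0.05757166]
shift mm [-1.7  9.7 72. ] rz 0.1 yaw 163.8 clk 16.9833 q7 1.23
```

Both estimates agree on about (0.512, 0.074). Move across, then down.

send_rows --plan "-0.001 0.009 0 0 0 0 0.003;-0.001 0.009 0.012 0 0 0 0.003;-0.001 0.009 0.028 0 0 0 0.003;-0.001 0.009 0.042 0 0 0 0.003;-0.001 0.009 0.053 0 0 0 0.003;-0.001 0.009 0.06 0 0 0 0.003;-0.001 0.009 0.06 0 0 0 0.003;-0.001 0.009 0.06 0 0 0 0.003"

```text
clock: 17.65
position: [0.5122, 0.0741, -0.0024]
tool_rot: [-3.141, -0.0, 2.86]
force: [-0.2, 0.6, -1.5]
grip_width: 0.0098
finger_force: 58.8
```

```bash
python3 - <<'E'
from h import *
to((.512,.074),-.0144,163.7);print(observe()['force'])
E
```

```text
shift mm [ 0.1 -0.2 12. ] rz 0.2 yaw 163.9 clk 17.65 q7 1.23
[-0.18931994  0.55895981 -1.51694944]
```

send_rows --plan "0 0 0.004 0 0 0 0.003;0 0 0.007 0 0 0 0.003;0 0 0.009 0 0 0 0.003;0 0 0.011 0 0 0 0.003;0 0 0.012 0 0 0 0.003;0 0 0.012 0 0 0 0.003;0 0 0.012 0 0 0 0.003"

```text
clock: 18.23
position: [0.5121, 0.074, -0.0144]
tool_rot: [3.142, 0.0, 2.86]
force: [-0.1, -0.2, 0.2]
grip_width: 0.0096
finger_force: 59.0
```

Contact has just begun, since the weight has gone from the wrist force. I'll go another 0.5 mm, release, and lift.

send_rows --plan "0 0 0.0005 0 0 0 0.003;0 0 0.0005 0 0 0 0.014;0 0 0.0005 0 0 0 0.02;0 0 0.0005 0 0 0 0.03;0 0 0 0 0 0 0.03;0 0 -0.01 0 0 0 0.03;0 0 -0.03 0 0 0 0.03;0 0 -0.06 0 0 0 0.03;0 0 -0.1 0 0 0 0.03;0 0 -0.13 0 0 0 0.03"

```text
clock: 19.07
position: [0.5121, 0.0738, 0.1185]
tool_rot: [3.141, 0.001, 2.86]
force: [1.6, 0.1, 0.8]
grip_width: 0.0296
finger_force: 0.0
```

send_rows --plan "-0.01 -0.036 0 0 0 0 0.03;-0.02 -0.072 0 0 0 0 0.03;-0.03 -0.108 0 0 0 0 0.03;-0.04 -0.144 0 0 0 0 0.03;-0.05 -0.18 0 0 0 0 0.03;-0.06 -0.216 0 0 0 0 0.03;-0.07 -0.252 0 0 0 0 0.03;-0.08 -0.288 0 0 0 0 0.03;-0.08 -0.288 0 0 0 0 0.03;-0.08 -0.288 0 0 0 0 0.03"

```text
clock: 19.9
position: [0.5083, -0.2273, 0.1161]
tool_rot: [-3.141, 0.0, 2.856]
force: [-0.1, 0.9, 0.4]
grip_width: 0.0299
finger_force: 0.0
```

```bash
python3 - <<'E'
from h import *
for n,a,b in(('top',(158,253),(283,258)),('side',(295,157),(300,215))):
    f=imaging.grab_frame(n);g=f['color'].astype(int)
    for s in(a,b): print(n,rect(g.max(2)<70,f,s,.017))
s=observe();print(s['position'],s['clock'],s['finger_force'])
E
```

```text
top (array([0.52014386, 0.30788675]), [18.814905166625977, 67.105712890625], np.float32(160.39351))
top (array([0.51203784, 0.07113305]), [17.079158782958984, 107.69059753417969], np.float32(166.79185))
side (array([0.14350354, 0.91257025]), [1241.2569580078125, 1858.892822265625], np.float32(79.29661))
side (array([ 0.40187024, -0.06955312]), [20.603195190429688, 20.881696701049805], np.float32(82.41914))
[ 0.50897039 -0.22435161  0.11590455] 20.0 0.0
```

The top view shows both bolts centred in their slots, within about 3 mm and 3°, at the right lengths. The gripper is clear of everything.

```bash
python3 -c "
from workcell import bot
print(bot.job_done())"
```

```text
the job is handed in; nothing more can be done
None
```

I laid the short bolt in the short gauge and the long bolt in the long gauge, each centred within about 3 mm and 3° by the last top-camera check, and handed the job in at about 20 s; no verdict was returned.

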